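# Sterilise the tooth beakers and put them away in the niche

### The job

Sterilise the used beakers standing on the cork mat, two or three of them, all in one go: stand them upright in the steriliser's pull-out tray, slide the loaded tray fully home under the hood, and press the spring plunger on top of the hood right down to its stop for a moment. Then pull the tray out, stand every beaker upright on the floor of the plywood niche, and push the empty tray fully home again. Leave the other things on the counter where they are.

Things in the scene. Friction and masses are not known exactly. Their poses are not given: they have to be found in the camera images.
- ceramic_cup: White ceramic straight-sided cup without handle, 56 mm outside diameter, 78 mm tall, open at the top, about 0.22 kg. Thick heavy base, centre of mass about 20 mm up. Stands on the table (on the cork mat) at the start, or is absent (None) in some starts. Origin at the centre of its underside, z up its axis. 
- steel_tumbler: Bare steel straight-sided tumbler, 54 mm diameter, 90 mm tall, about 0.20 kg. Thick heavy base, centre of mass about 20 mm up. Stands on the table (on the cork mat) at the start, or is absent (None) in some starts. Origin at the centre of its underside, z up its axis. 
- glass_beaker: Clear glass straight-sided beaker, 52 mm diameter, 84 mm tall, about 0.20 kg. Thick heavy base, centre of mass about 20 mm up. Stands on the table (on the cork mat) at the start, or is absent (None) in some starts. Origin at the centre of its underside, z up its axis. 
- mat: Thin cork mat (1.6 mm, 150 mm along its x, 230 mm along its y), fixed, flush with the table as far as contact goes; the used beakers stand on it in a row along its y, about 70 mm apart. Left or right of the steriliser. Origin at its centre on the table.
- niche: Open-topped plywood niche box, fixed, on the other side of the steriliser from the mat. Inside 140 mm (its x) by 210 mm (its y), walls 10 mm thick; floor 8 mm above the table. Wall heights above the table: rear (+x) 100 mm, front lip 36 mm, sides 55 mm. Takes three beakers in a row along y, about 67 mm apart. Origin at the centre of its underside.
- niche_floor (a point): Centre of the niche floor (upper face); axes as the niche.
- steriliser: White plastic beaker steriliser, fixed. Origin on the table right under the plunger; x points to its rear (away from the robot), y to its left. A rear column (x 55 to 100 mm) carries a hood: 250 mm wide in y, x -50 to 100 mm, 120 to 164 mm above the table, open at front and sides. Plunger timer on top of the hood; a shallow aluminium tray slides out of the front.
- tray (a joint): Slide of the tray in m: 0 = pushed fully home under the hood, 0.160 = pulled fully out to the front (against stops). It moves along the steriliser's x axis (out is -x), stays where it is left, about 1.5 N of friction. It may start anywhere in its travel.
- tray_floor (a point): Centre of the tray floor (upper face, 12 mm above the table); axes as the steriliser. Inside 85 mm (x) by 225 mm (y); walls 4 mm thick, 26 mm high above the floor. Right under the plunger with the tray home; pulled out, the tray is clear of the hood and is loaded from above. Takes three beakers in a row along y, 70 mm apart.
- tray_handle (a point): Middle of the tray's handle: a horizontal round steel bar 14 mm thick and 100 mm long in y, 90 mm in front of the tray centre, its axis 58 mm above the table, with free space under it and 43 mm between its axis and the tray's front wall. Moves with the tray.
- plunger (a joint): Travel of the spring plunger in m: 0 = up, 0.018 = at its stop, fully down. The spring takes about 3 N to start and 9 N at the stop; it springs up by itself when let go.
- plunger_top (a point): Centre of the upper face of the plunger's round steel head (50 mm diameter, 14 mm thick), 215 mm above the table when up. Moves with it.
- green_bottle: Bystander: dark green glass bottle with a black screw cap, 64 mm diameter, 190 mm tall. Origin at the centre of its underside.
- brush_stand: Bystander: white plastic shaving brush stand, foot 72 mm diameter, 132 mm tall. Origin at the centre of its underside.
- tweezers_case: Bystander: flat steel tweezers case, 28 x 110 x 18 mm. Origin at the centre of its underside.
- pill_organiser: Bystander: blue plastic pill organiser with seven flip lids, 40 x 170 x 24 mm. Origin at the centre of its underside.
- soap_dish: Bystander: white ceramic soap dish with a bar of soap, 85 x 120 x 32 mm. Origin at the centre of its underside.
- paste_carton: Bystander: plain toothpaste carton, 40 x 170 x 36 mm. Origin at the centre of its underside.
Not all that is in view belongs to the job. Leave any orange, red or yellow look-alike of the ceramic_cup alone.

How it is judged:
By the outcome, as a careful person would: the job done as asked, in the order asked, and still so for the second after the job is handed in, with the robot touching nothing.
Of ceramic_cup, steel_tumbler, glass_beaker only 2 to 3 are there at a start; the rules pass over those that are not, and their reading is None.
At some moment in a run one of ceramic_cup, steel_tumbler, glass_beaker may be knocked a few centimetres aside while the robot is not near it.
It also fails if it takes over 208 s, if anything falls off the work surface, if the arm or the gripper's body presses on something with over 40 N, if the wrist force passes 120 N, or if a joint passes its speed limit or range.

### The arm

A 7-joint arm with a two-finger parallel gripper is mounted at the origin on the work surface. World frame = base frame: x ahead of the robot, y to its left, z up, the work surface at z = 0. Lengths are in m, angles in degrees, forces in N, time in s.
With the tool pointing down it reaches from about 0.425 to 0.875 m from the base axis. Payload 4.7 kg.
Tool frame: the origin (TCP) lies at the centre of the arm's flange, where the gripper is bolted on; the fingertips stand 182 mm ahead of it and the grasp point (between the pads) lies 164 mm ahead of it (env.grip_depth is the distance from the TCP to the grasp point, in m); z points along the fingers, y is the line along which they close (so a half turn about z gives the same grasp; the last joint's range is limited). The gripper opens to 87 mm and grips with 3 to 60 N. Pads are 19 mm wide; open, the fingers measure 117 mm over their backs; the gripper's body (75 mm by 190 mm) begins 51 mm behind the grasp point.
Start: joints at [73.917, 18.392, -4.016, 83.108, 1.295, 78.541, -3.26], TCP at [0.189, -0.622, 0.405] pointing down, gripper open.
Joint ranges: [-163.93, 163.93], [-17.29, 119.83], [-79.2, 71.16], [3.27, 140.29], [-89.18, 269.18], [5.43, 117.66], [-154.24, 154.24]. Speed limits (degrees/s): [147.25, 147.25, 180, 180, 180, 180, 180].

### API

Orientations are given as [roll, pitch, yaw] about the fixed x, y, z axes, in that order (R = Rz(yaw) Ry(pitch) Rx(roll)).
In Python, from cell import env gives the robot as it stands. The module is installed in compiled form; this text tells all that it offers.
- The arm moves only by the tool send_rows, never from a script. Its arguments are lists of equal length, an entry for each row: "xyz": the shift along the tool's x, y, z in m, a list of three; "rotation": the turn, a rotation vector about the tool's x, y, z in rad, a list of three; "jaw": the opening, from 0 (shut) to 1 (fully open). A call has 1 to 20 rows; each row shifts and turns the commanded pose from where the row before left it, along the tool's axes as they then stand; what a row does not reach is not made up. A row lasts 1/10 s, in which the tool goes at most 50 mm and 8.59 degrees, less where a joint would pass 70% of its speed; a pose out of reach is approached as far as the arm can. A call is refused whole if a number of a shift passes 0.05 or a number of a turn 0.15, either way. A call with a gripper value outside its range is refused whole. The fingers move at their own pace and stop on an object; "newtons" is the grip in N (left out, the last holds). Time passes only in rows, so rows that do not move let the fingers close. It gives the time, the measured TCP pose, the force, the opening and the grip force at its end, in the units of the state.
- env.get_obs(): the state, without advancing time (a new reading comes with each control period).
- env.read_camera(name): name is "scene" or "top"; returns a dict with "image" (420x560x3 uint8, blue, green, red), "fx", "fy", "cx", "cy" (pixels), "R" (3x3) and "t" (3): a world point X has camera coordinates R X + t. Camera axes: x right, y down, z forward; pixel columns grow to the right and rows downward; lengths in m; the calibration is good to about 2 mm. A picture is of the moment at which its call begins. There is no depth.
- env.sign_off(): hands the job in; it is judged then, once.
The state is a dict: "time_s": time; "qpos": joint angles; "joint_velocities": joint speeds; "effort": joint torques, N m; "tool_pos": TCP position; "tool_rot": TCP orientation; "force": force on the tool from outside, world axes, zero at the start; "wrist_torque": the same for the moment, N m; "grip_width": finger opening in m; "grasp_force": force on a finger pad.
Only numpy, scipy, OpenCV 4.12 (cv2) and the standard library are available. Lean on these libraries where they do the work, as an engineer would, in place of code of your own. Each camera call takes 0.05 s, during which the arm holds its last target. There are 200 camera calls.

## Working session

There is one attempt and no reset: what is moved stays moved. The work goes in short steps, Python scripts to look and compute and a tool call to move; the robot and the scene stay as the last step left them, time stands still between calls to the robot, and variables do not carry over. Pictures are saved under pics/ and viewed, at most 14 in all, crops included, and the job is handed in when it is done.

Besides the shell and the picture viewer there is one more tool, called after "Call:" as name(argument=value, ...) on one line, values as JSON. send_rows: Moves the arm, as the interface text tells. Its arguments: {"type":"object","properties":{"xyz":{"type":"array"},"rotation":{"type":"array"},"jaw":{"type":"array"},"newtons":{"type":"number"}},"required":["xyz","rotation","jaw"]}

```bash
mkdir -p pics; ls
cat > h.py <<'E'
import numpy as np, cv2
from cell import env
def cam(n):
    c=env.read_camera(n); return c
def ray(c,u,v,z):
    R=np.array(c["R"]);t=np.array(c["t"]);o=-R.T@t
    d=R.T@np.array([(u-c["cx"])/c["fx"],(v-c["cy"])/c["fy"],1])
    return o+d*(z-o[2])/d[2]
def proj(c,X):
    p=np.array(c["R"])@np.array(X)+np.array(c["t"]); return c["fx"]*p[0]/p[2]+c["cx"],c["fy"]*p[1]/p[2]+c["cy"]
E
python3 - <<'E'
from h import *
for n in("scene","top"):
    c=cam(n); cv2.imwrite(f"pics/{n}0.png",cv2.resize(c["image"],(800,600),interpolation=cv2.INTER_CUBIC))
    R=np.array(c["R"]);print(n,-R.T@c["t"],R.round(3).tolist(),c["fx"],c["cx"])
s=env.get_obs();print({k:np.round(v,3).tolist() for k,v in s.items()},env.grip_depth)
E
```

```text
pics
scene [ 1.40792566 -0.00895974  1.34569373] [[-0.008, 1.0, 0.014], [0.782, 0.016, -0.622], [-0.623, 0.006, -0.782]] 451.5723415011302 278.9842016405319
top [ 0.20286881 -0.02254359  1.66480023] [[-0.02, -1.0, -0.013], [-0.984, 0.022, -0.176], [0.176, 0.009, -0.984]] 515.5872166259282 273.73852647609533
{'time_s': 0.1, 'qpos': [73.918, 18.435, -4.016, 83.169, 1.295, 78.542, -3.259], 'joint_velocities': [-0.011, -0.143, -0.058, -0.058, -0.009, 0.063, 0.022], 'effort': [-0.0, -49.257, -0.406, -31.34, -0.064, 0.04, 0.0], 'tool_pos': [0.189, -0.622, 0.404], 'tool_rot': [-179.899, 0.005, 16.892], 'force': [-1.153, 0.329, 0.194], 'wrist_torque': [-0.019, 0.04, -0.046], 'grasp_force': 0.0, 'grip_width': 0.087} 0.1635
```

View pics/scene0.png

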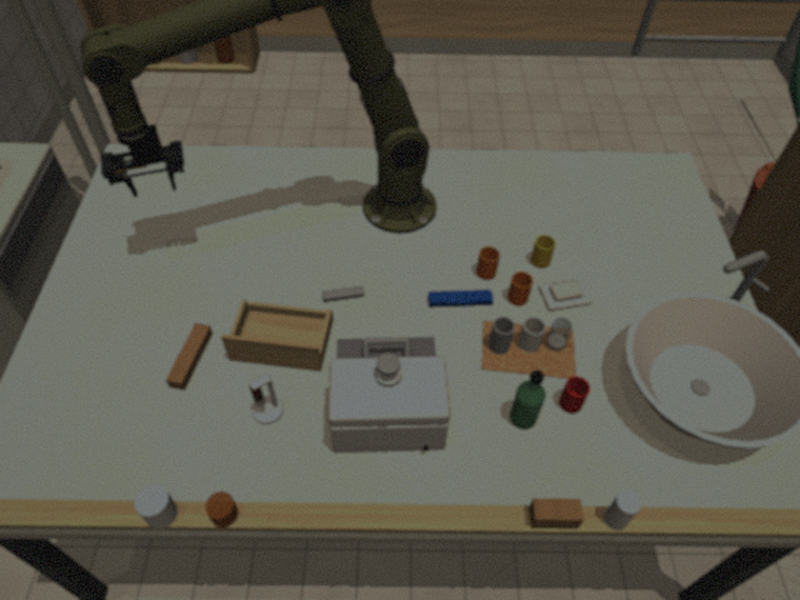

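View pics/top0.png

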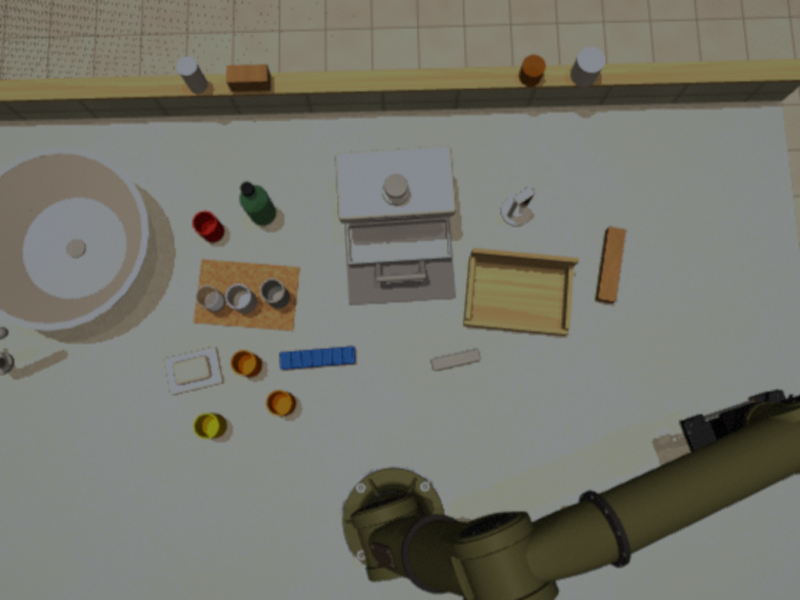

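Top view (800-px frame): the cork mat holds three vessels, at (210,297) clear, (238,297) white and (274,292) steel. The orange ones at (246,363) and (281,403), yellow (209,426) and red (208,226) stand off the mat, so they are look-alikes to leave alone. The tray is partly out at about (400,250), and the niche is at (520,292). I'll confirm this in one enlarged crop.

Run:
```python
from h import *
t=cam("top")["image"];s=cam("scene")["image"]
g=lambda im,x,y,w,h,W,H:cv2.convertScaleAbs(cv2.resize(im[y:y+h,x:x+w],(W,H),interpolation=cv2.INTER_CUBIC),alpha=1.5)
a=g(t,130,175,90,67,400,300); b=g(t,225,95,190,142,400,300)
c=g(s,325,210,90,67,400,300); d=g(s,150,200,180,135,400,300)
cv2.imwrite("pics/m1.png",np.vstack([np.hstack([a,b]),np.hstack([c,d])]))
```

```text
(no output)
```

View pics/m1.png

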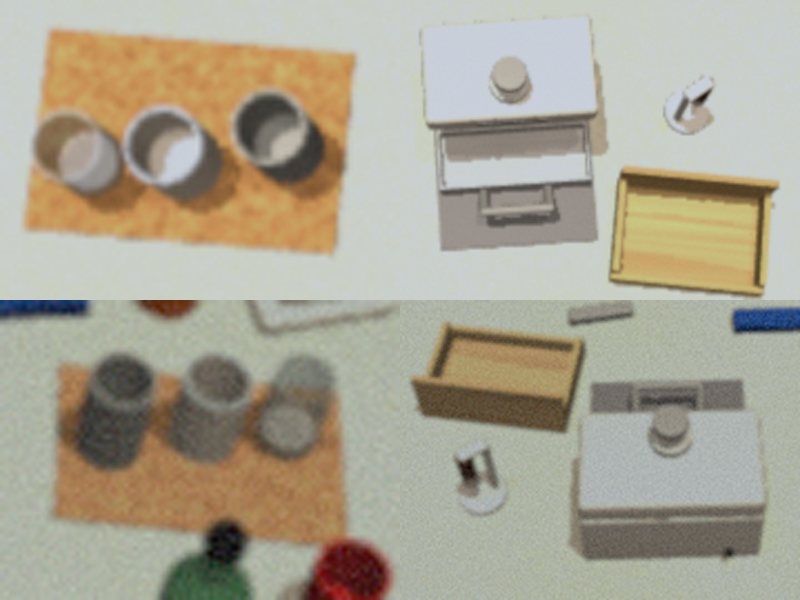

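The crops confirm it. In the left panels, glass has its rim at (70,148), ceramic at (163,145) and steel at (270,128), all on the mat. The right panels show the plunger at (510,72), the handle from (482,212) to (552,205) and the niche. Next I'll turn these into positions.

Run:
```python
from h import *
c=cam("top")
A=lambda x,y,z:ray(c,130+(x+.5)*90/400-.5,175+(y+.5)*67/300-.5,z)[:2]
B=lambda x,y,z:ray(c,225+(x-400+.5)*190/400-.5,95+(y+.5)*142/300-.5,z)[:2]
def rect(n,P):
    P=np.array(P);e=P[1]-P[0];f=P[2]-P[3]
    print(n,"ctr",P.mean(0).round(4),"len",np.linalg.norm(e).round(3),np.linalg.norm(f).round(3),np.linalg.norm(P[3]-P[0]).round(3),"ang of -y edge",[round(np.degrees(np.arctan2(v[0],-v[1])),2) for v in(e,f)], P.round(3).tolist())
rect("mat",[A(50,30,0),A(355,52,0),A(335,253,0),A(25,230,0)])
print("glass",A(70,148,.084),"cer",A(163,145,.078),"steel",A(270,128,.09))
print("base glass",A(90,163,.0),)
print("plunger",B(510,72,.215))
rect("hood",[B(422,28,.164),B(590,15,.164),B(597,110,.164),B(427,123,.164)])
h=[B(482,212,.058),B(552,205,.058)];print("handle",h,np.mean(h,0))
rect("tray",[B(440,130,.038),B(590,120,.038),B(592,178,.038),B(440,190,.038)])
rect("niche",[B(622,170,.1),B(777,183,.1),B(765,293,.036),B(612,280,.036)])
# scene view colour masks for rims unavailable; plunger from scene
s=cam("scene");S=lambda x,y,z:ray(s,150+(x-400+.5)*180/400-.5,200+(y-300+.5)*135/300-.5,z)[:2]
C=lambda x,y,z:ray(s,325+(x+.5)*90/400-.5,210+(y-300+.5)*67/300-.5,z)[:2]
print("plunger s",S(671,419,.215),"steel",C(122,382,.09),"cer",C(216,383,.078),"glass",C(303,384,.084),"glass base",C(286,432,0.004))
rect("matS",[C(345,395,0),C(58,365,0),C(55,518,0),C(345,543,0)])
rect("nicheS front/rear top",[S(448,327,.036),S(583,343,.036),S(567,428,.1),S(413,378,.1)])
```

```text
mat ctr [0.5062 0.3259] len 0.229 0.229 0.15 ang of -y edge [np.float64(-5.51), np.float64(-5.49)] [[0.592, 0.433], [0.57, 0.205], [0.421, 0.219], [0.443, 0.447]]
glass [0.48745834 0.39351414] cer [0.48917344 0.32936407] steel [0.49729972 0.25177843]
base glass [0.49106613 0.40053249]
plunger [ 0.69008523 -0.02290556]
hood ctr [ 0.7123 -0.0216] len 0.245 0.244 0.143 ang of -y edge [np.float64(3.18), np.float64(3.12)] [[0.777, 0.104], [0.791, -0.141], [0.648, -0.146], [0.634, 0.098]]
handle [array([0.52416863, 0.0240551 ]), array([ 0.53246332, -0.08184279])] [ 0.52831598 -0.02889385]
tray ctr [ 0.6173 -0.0286] len 0.233 0.234 0.095 ang of -y edge [np.float64(2.54), np.float64(3.26)] [[0.659, 0.088], [0.669, -0.145], [0.577, -0.145], [0.564, 0.089]]
niche ctr [ 0.4844 -0.2916] len 0.228 0.23 0.155 ang of -y edge [np.float64(-6.27), np.float64(-6.17)] [[0.574, -0.185], [0.549, -0.412], [0.395, -0.399], [0.42, -0.17]]
plunger s [ 0.68485094 -0.02034021] steel [0.49724486 0.25255746] cer [0.48811365 0.32855725] glass [0.49214314 0.39471367] glass base [0.48206295 0.39935156]
matS ctr [0.5011 0.3281] len 0.237 0.226 0.143 ang of -y edge [np.float64(-6.31), np.float64(-4.76)] [[0.442, 0.455], [0.416, 0.219], [0.564, 0.206], [0.583, 0.432]]
nicheS front/rear top ctr [ 0.4999 -0.2859] len 0.226 0.253 0.148 ang of -y edge [np.float64(172.73), np.float64(160.58)] [[0.398, -0.392], [0.427, -0.168], [0.629, -0.172], [0.545, -0.411]]
```

Call:
send_rows(xyz=[[0,0,0],[0,0,0],[0,0,0],[0,0,0],[0,0,0],[0,0,0],[0,0,0],[0,0,0],[0,0,0],[0,0,0]], rotation=[[0,0,-0.14],[0,0,-0.14],[0,0,-0.14],[0,0,-0.14],[0,0,-0.14],[0,0,-0.14],[0,0,-0.14],[0,0,-0.14],[0,0,-0.156],[0,0,0]], jaw=[0.35,0.35,0.35,0.35,0.35,0.35,0.35,0.35,0.35,0.35], newtons=20)

```text
out of range; nothing moved
```

```bash
cat > st.py <<'E'
from h import *
s=env.get_obs();print(round(s['time_s'],2),np.round(s['tool_pos'],4),np.round(s['tool_rot'],2),np.round(s['force'],1),round(s['grip_width'],4),round(s['grasp_force'],1),np.round(s['qpos'],0))
E
python3 st.py
python3 - <<'E'
from h import *
c=cam("top")
for n,u,v,z in(("bottlecap",248,188,.19),("red",207,222,.078),("brush",514,212,0),("or1",246,358,.078),("or2",281,399,.078)):print(n,ray(c,u*.7,v*.7,z).round(3))
E
```

```text
0.3 [ 0.1888 -0.6219  0.4044] [-179.97    0.     16.89] [-0.4  0.1  0.1] 0.0871 0.0 [74. 18. -4. 83.  1. 79. -3.]
bottlecap [0.698 0.286 0.19 ]
red [0.658 0.401 0.078]
brush [ 0.687 -0.298  0.   ]
or1 [0.352 0.309 0.078]
or2 [0.263 0.233 0.078]
```

Call:
send_rows(xyz=[[0,0,0],[0,0,0],[0,0,0],[0,0,0],[0,0,0],[0,0,0],[0,0,0],[0,0,0],[0,0,0],[0,0,0]], rotation=[[0,0,-0.142],[0,0,-0.142],[0,0,-0.142],[0,0,-0.142],[0,0,-0.142],[0,0,-0.142],[0,0,-0.142],[0,0,-0.142],[0,0,-0.14],[0,0,0]], jaw=[0.35,0.35,0.35,0.35,0.35,0.35,0.35,0.35,0.35,0.35], newtons=20)

```text
time_s: 1.35
tool_pos: [0.1887, -0.622, 0.4047]
tool_rot: [180.0, -0.0, 90.0]
force: [0.4, 0.4, 0.3]
grip_width: 0.031
grasp_force: 0.0
```

Call:
send_rows(xyz=[[0.0395,0.0226,0],[0.0395,0.0226,0],[0.0395,0.0226,0],[0.0395,0.0226,0],[0.0395,0.0226,0],[0.0395,0.0226,0],[0.0395,0.0226,0],[0.0395,0.0226,0],[0.0395,0.0226,0],[0.0395,0.0226,0],[0.0395,0.0226,0],[0.0395,0.0226,0],[0.0395,0.0226,0],[0.0395,0.0226,0],[0.0395,0.0226,0],[0,0,0],[0,0,0]], rotation=[[0,0,0],[0,0,0],[0,0,0],[0,0,0],[0,0,0],[0,0,0],[0,0,0],[0,0,0],[0,0,0],[0,0,0],[0,0,0],[0,0,0],[0,0,0],[0,0,0],[0,0,0],[0,0,0],[0,0,0]], jaw=[0.35,0.35,0.35,0.35,0.35,0.35,0.35,0.35,0.35,0.35,0.35,0.35,0.35,0.35,0.35,0.35,0.35])

```text
time_s: 3.05
tool_pos: [0.528, -0.0283, 0.4047]
tool_rot: [-180.0, -0.0, 90.0]
force: [-1.5, -1.1, -0.8]
grip_width: 0.0306
grasp_force: 0.0
```

```bash
python3 st.py
```

```text
3.05 [ 0.528  -0.0283  0.4047] [-1.7999e+02 -2.0000e-02  9.0030e+01] [-1.5 -1.1 -0.8] 0.0306 0.0 [ 45.   7. -48.  99.   5.  76.  -4.]
```

Call:
send_rows(xyz=[[0,0,0.03],[0,0,0.03],[0,0,0.03],[0,0,0.03],[0,0,0.03],[0,0,0.02],[0,0,0.013],[0,0,0],[0,0,0],[0,0,0],[0,0,0],[0,0,0]], rotation=[[0,0,0],[0,0,0],[0,0,0],[0,0,0],[0,0,0],[0,0,0],[0,0,0],[0,0,0],[0,0,0],[0,0,0],[0,0,0],[0,0,0]], jaw=[0.35,0.35,0.35,0.35,0.35,0.35,0.35,0.35,0,0,0,0], newtons=20)

```text
time_s: 4.25
tool_pos: [0.5282, -0.0296, 0.2228]
tool_rot: [179.9, 0.1, 90.0]
force: [-1.3, -0.3, 4.6]
grip_width: 0.0134
grasp_force: 20.0
```

Call:
send_rows(xyz=[[-0.0005,-0.008,0],[-0.0005,-0.009,0],[-0.0005,-0.009,0],[-0.0005,-0.009,0],[-0.0005,-0.009,0],[-0.0005,-0.009,0],[-0.0005,-0.009,0],[-0.0005,-0.009,0],[-0.0005,-0.009,0],[-0.0005,-0.007,0],[0,-0.003,0],[0,0,0]], rotation=[[0,0,0],[0,0,0],[0,0,0],[0,0,0],[0,0,0],[0,0,0],[0,0,0],[0,0,0],[0,0,0],[0,0,0],[0,0,0],[0,0,0]], jaw=[0,0,0,0,0,0,0,0,0,0,0,0])

```text
time_s: 5.45
tool_pos: [0.4377, -0.0337, 0.2227]
tool_rot: [179.9, 0.0, 90.0]
force: [1.1, 1.4, 8.0]
grip_width: 0.0136
grasp_force: 20.0
```

Call:
send_rows(xyz=[[0,-0.003,0],[0,-0.003,0],[0,0,0],[0,0,0]], rotation=[[0,0,0],[0,0,0],[0,0,0],[0,0,0]], jaw=[0,0,0,0])

```text
time_s: 5.85
tool_pos: [0.4353, -0.034, 0.2229]
tool_rot: [179.1, -0.1, 90.0]
force: [19.4, 1.3, -14.6]
grip_width: 0.0135
grasp_force: 20.0
```

Call:
send_rows(xyz=[[0,0.003,0],[0,0,0],[0,0,0],[0,0,-0.02],[0,0,-0.04],[0,0,-0.04],[0,0,-0.04],[0,0,-0.03],[0,0,0],[0,0,0]], rotation=[[0,0,0],[0,0,0],[0,0,0],[0,0,0],[0,0,0],[0,0,0],[0,0,0],[0,0,0],[0,0,0],[0,0,0]], jaw=[0.35,0.35,0.35,0.35,0.5,1,1,1,1,1])

```text
time_s: 6.85
tool_pos: [0.4342, -0.0345, 0.3913]
tool_rot: [-179.9, 0.0, 90.0]
force: [-0.2, -0.4, -0.5]
grip_width: 0.0707
grasp_force: 0.0
```

Run:
```python
from h import *
t=cam("top");s=cam("scene")
g=lambda im,x,y,w,h,W,H:cv2.convertScaleAbs(cv2.resize(im[y:y+h,x:x+w],(W,H),interpolation=cv2.INTER_CUBIC),alpha=1.5)
a=g(t["image"],130,175,90,67,400,300); b=g(t["image"],225,95,190,142,400,300)
c=g(s["image"],325,210,90,67,400,300); d=g(s["image"],150,200,180,135,400,300)
cv2.imwrite("pics/m2.png",np.vstack([np.hstack([a,b]),np.hstack([c,d])]))
```

```text
(no output)
```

View pics/m2.png

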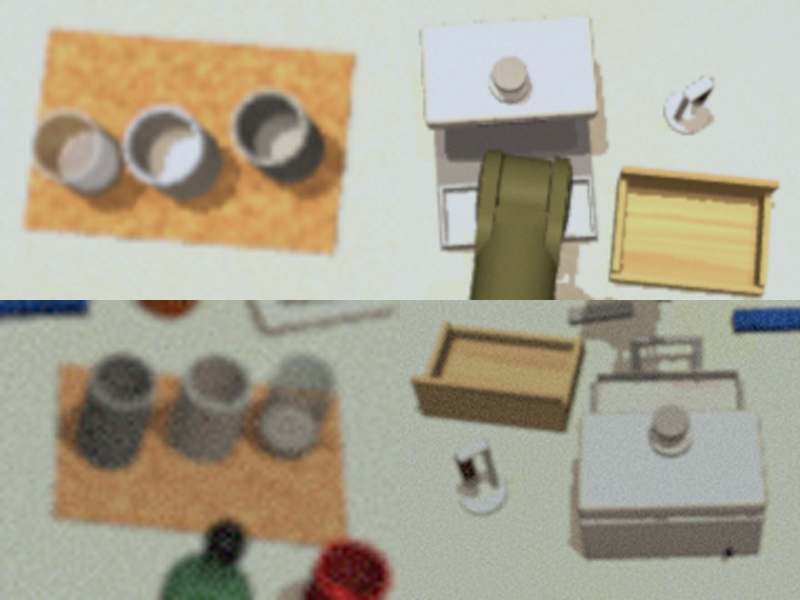

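Tray is fully out (panel b) and the beakers haven't moved: steel rim (270,128), ceramic (163,145), glass (70,148). Fetching the steel tumbler first.

Call:
send_rows(xyz=[[0.041,0.009,0],[0.041,0.009,0],[0.041,0.009,0],[0.041,0.009,0],[0.041,0.009,0],[0.041,0.009,0],[0.041,0.009,0],[0,0,0],[0,0,0.04],[0,0,0.04],[0,0,0.04],[0,0,0.03],[0,0,0.02],[0,0,0],[0,0,0],[0,0,0],[0,0,0],[0,0,0]], rotation=[[0,0,0],[0,0,0],[0,0,0],[0,0,0],[0,0,0],[0,0,0],[0,0,0],[0,0,0],[0,0,0],[0,0,0],[0,0,0],[0,0,0],[0,0,0],[0,0,0],[0,0,0],[0,0,0],[0,0,0],[0,0,0]], jaw=[1,1,1,1,1,1,1,1,1,1,1,1,1,1,0.3,0.3,0.3,0.3], newtons=25)

```text
time_s: 8.75
tool_pos: [0.4982, 0.2526, 0.2227]
tool_rot: [179.9, -0.0, 90.0]
force: [-0.3, -0.7, -0.2]
grip_width: 0.0631
grasp_force: 0.0
```

Call:
send_rows(xyz=[[0,0,0],[0,0,0],[0,0,0],[0,0,-0.01],[0,0,-0.03],[0,0,-0.04],[0,0,-0.04],[0,0,-0.01],[0,0,0]], rotation=[[0,0,0],[0,0,0],[0,0,0],[0,0,0],[0,0,0],[0,0,0],[0,0,0],[0,0,0],[0,0,0]], jaw=[0.3,0.3,0.3,0.3,0.3,0.3,0.3,0.3,0.3])

```text
time_s: 9.65
tool_pos: [0.4981, 0.2528, 0.3531]
tool_rot: [179.8, -0.0, 90.0]
force: [0.3, -0.2, -3.2]
grip_width: 0.0538
grasp_force: 25.0
```

Call:
send_rows(xyz=[[-0.0195,0.0023,0],[-0.0295,0.0023,0],[-0.0295,0.0023,0],[-0.0295,0.0023,0],[-0.0295,0.0023,0],[-0.0295,0.0023,0],[-0.0295,0.0023,0],[-0.0295,0.0023,0],[-0.0295,0.0023,0],[-0.0295,0.0023,0],[-0.0295,0.0023,0],[-0.0295,0.0023,0],[-0.01,0,0],[0,0,0],[0,0,0.03],[0,0,0.04],[0,0,0.03],[0,0,0.012],[0,0,0.005],[0,0,0]], rotation=[[0,0,0],[0,0,0],[0,0,0],[0,0,0],[0,0,0],[0,0,0],[0,0,0],[0,0,0],[0,0,0],[0,0,0],[0,0,0],[0,0,0],[0,0,0],[0,0,0],[0,0,0],[0,0,0],[0,0,0],[0,0,0],[0,0,0],[0,0,0]], jaw=[0.3,0.3,0.3,0.3,0.3,0.3,0.3,0.3,0.3,0.3,0.3,0.3,0.3,0.3,0.3,0.3,0.3,0.3,0.3,0.3])

```text
time_s: 11.65
tool_pos: [0.5261, -0.1001, 0.2355]
tool_rot: [179.9, -0.0, 90.1]
force: [0.3, 0.0, -2.1]
grip_width: 0.0536
grasp_force: 25.0
```

Call:
send_rows(xyz=[[0,0,0],[0,0,0],[0,0,0],[0,0,-0.03],[0,0,-0.05],[0,0,-0.05],[0,0,-0.025],[0,0,0]], rotation=[[0,0,0],[0,0,0],[0,0,0],[0,0,0],[0,0,0],[0,0,0],[0,0,0],[0,0,0]], jaw=[0.85,0.85,0.85,0.85,1,1,1,1])

```text
time_s: 12.45
tool_pos: [0.5268, -0.1011, 0.3945]
tool_rot: [179.6, 0.2, 90.0]
force: [-0.2, 0.5, -0.8]
grip_width: 0.0862
grasp_force: 0.0
```

View pics/m3.png

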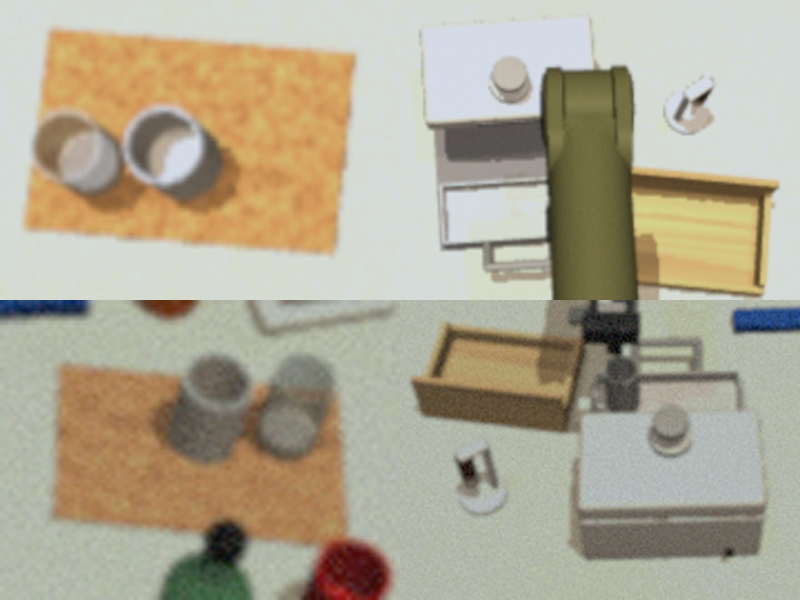

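Panel d shows the tumbler upright in the tray's right slot at (622,385). On the mat, the ceramic at (170,155) and glass at (75,150) haven't moved.

Call:
send_rows(xyz=[[0.043,-0.0038,0],[0.043,-0.0038,0],[0.043,-0.0038,0],[0.043,-0.0038,0],[0.043,-0.0038,0],[0.043,-0.0038,0],[0.043,-0.0038,0],[0.043,-0.0038,0],[0.043,-0.0038,0],[0.043,-0.0038,0],[0,0,0],[0,0,0.045],[0,0,0.045],[0,0,0.045],[0,0,0.03],[0,0,0.011],[0,0,0]], rotation=[[0,0,0],[0,0,0],[0,0,0],[0,0,0],[0,0,0],[0,0,0],[0,0,0],[0,0,0],[0,0,0],[0,0,0],[0,0,0],[0,0,0],[0,0,0],[0,0,0],[0,0,0],[0,0,0],[0,0,0]], jaw=[1,1,1,1,1,1,1,1,1,1,1,1,1,1,1,1,1])

```text
time_s: 14.35
tool_pos: [0.4867, 0.3277, 0.2117]
tool_rot: [-179.8, 0.1, 90.0]
force: [-0.1, 0.0, 0.6]
grip_width: 0.0868
grasp_force: 0.0
```

Call:
send_rows(xyz=[[0,0,0],[0,0,0],[0,0,0],[0,0,0],[0,0,0],[0,0,0],[0,0,0],[0,0,-0.01],[0,0,-0.03],[0,0,-0.04],[0,0,-0.04],[0,0,-0.01],[0,0,0]], rotation=[[0,0,0],[0,0,0],[0,0,0],[0,0,0],[0,0,0],[0,0,0],[0,0,0],[0,0,0],[0,0,0],[0,0,0],[0,0,0],[0,0,0],[0,0,0]], jaw=[0.3,0.3,0.3,0.3,0.3,0.3,0.3,0.3,0.3,0.3,0.3,0.3,0.3])

```text
time_s: 15.65
tool_pos: [0.4874, 0.3289, 0.345]
tool_rot: [179.9, -0.0, 90.0]
force: [-0.5, -0.4, -2.7]
grip_width: 0.0559
grasp_force: 25.0
```

Call:
send_rows(xyz=[[-0.02,0.003,0],[-0.03,0.003,0],[-0.03,0.003,0],[-0.03,0.003,0],[-0.03,0.003,0],[-0.03,0.003,0],[-0.03,0.003,0],[-0.03,0.003,0],[-0.03,0.003,0],[-0.03,0.003,0],[-0.03,0.003,0],[-0.03,0.003,0],[-0.01,0,0],[0,0,0],[0,0,0.03],[0,0,0.04],[0,0,0.03],[0,0,0.012],[0,0,0.005],[0,0,0]], rotation=[[0,0,0],[0,0,0],[0,0,0],[0,0,0],[0,0,0],[0,0,0],[0,0,0],[0,0,0],[0,0,0],[0,0,0],[0,0,0],[0,0,0],[0,0,0],[0,0,0],[0,0,0],[0,0,0],[0,0,0],[0,0,0],[0,0,0],[0,0,0]], jaw=[0.3,0.3,0.3,0.3,0.3,0.3,0.3,0.3,0.3,0.3,0.3,0.3,0.3,0.3,0.3,0.3,0.3,0.3,0.3,0.3])

```text
time_s: 17.65
tool_pos: [0.524, -0.0301, 0.2275]
tool_rot: [179.9, -0.0, 90.1]
force: [0.7, -0.4, -2.0]
grip_width: 0.0557
grasp_force: 25.0
```

Call:
send_rows(xyz=[[0,0,0],[0,0,0],[0,0,0],[0,0,-0.03],[0,0,-0.05],[0,0,-0.05],[0,0,-0.03],[0,0,0]], rotation=[[0,0,0],[0,0,0],[0,0,0],[0,0,0],[0,0,0],[0,0,0],[0,0,0],[0,0,0]], jaw=[0.85,0.85,0.85,0.85,1,1,1,1])

```text
time_s: 18.45
tool_pos: [0.525, -0.0308, 0.3918]
tool_rot: [179.5, 0.2, 90.0]
force: [0.4, 0.4, 0.3]
grip_width: 0.0861
grasp_force: 0.0
```

```bash
S='{"g":(.49,.394)}' python3 chk.py
```

```text
scene g 55.9; top g 91.0;
```

```bash
cat > shot.py <<'E'
from h import *
import sys
t=cam("top");s=cam("scene")
g=lambda im,x,y,w,h,W,H:cv2.convertScaleAbs(cv2.resize(im[y:y+h,x:x+w],(W,H),interpolation=cv2.INTER_CUBIC),alpha=1.5)
a=g(t["image"],130,175,90,67,400,300); b=g(t["image"],225,95,190,142,400,300)
c=g(s["image"],325,210,90,67,400,300); d=g(s["image"],150,200,180,135,400,300)
cv2.imwrite(f"pics/{sys.argv[1]}.png",np.vstack([np.hstack([a,b]),np.hstack([c,d])]))
E
python3 shot.py m4
```

```text
(no output)
```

View pics/m4.png

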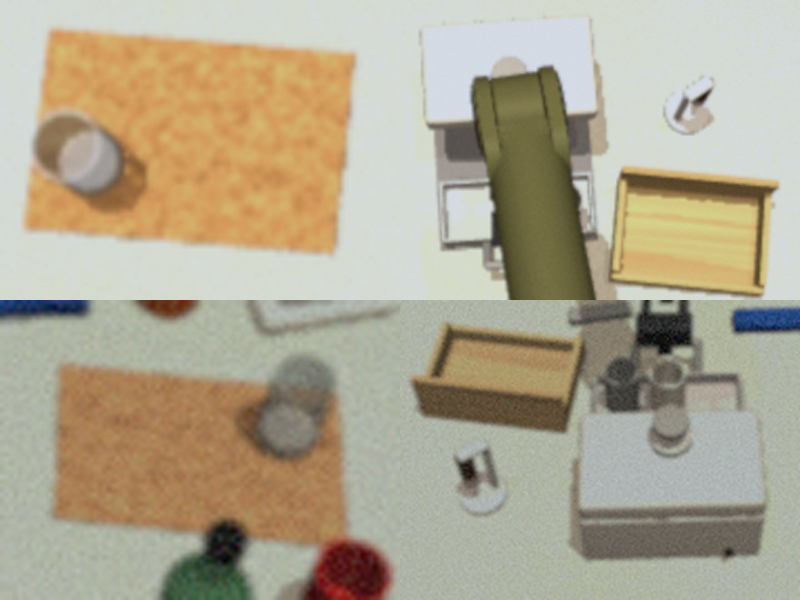

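The glass hasn't moved, with its rim at (70,148). Panel d shows the tumbler and ceramic cup upright in the tray at (622,385) and (665,385).

Call:
send_rows(xyz=[[0.0426,-0.0036,0],[0.0426,-0.0036,0],[0.0426,-0.0036,0],[0.0426,-0.0036,0],[0.0426,-0.0036,0],[0.0426,-0.0036,0],[0.0426,-0.0036,0],[0.0426,-0.0036,0],[0.0426,-0.0036,0],[0.0426,-0.0036,0],[0,0,0],[0,0,0.045],[0,0,0.045],[0,0,0.045],[0,0,0.03],[0,0,0.008],[0,0,0]], rotation=[[0,0,0],[0,0,0],[0,0,0],[0,0,0],[0,0,0],[0,0,0],[0,0,0],[0,0,0],[0,0,0],[0,0,0],[0,0,0],[0,0,0],[0,0,0],[0,0,0],[0,0,0],[0,0,0],[0,0,0]], jaw=[1,1,1,1,1,1,1,1,1,1,1,1,1,1,1,1,1])

```text
time_s: 20.35
tool_pos: [0.4869, 0.3939, 0.2119]
tool_rot: [-179.8, 0.1, 90.0]
force: [0.0, -0.3, 0.2]
grip_width: 0.0879
grasp_force: 0.0
```

Call:
send_rows(xyz=[[0,0,0],[0,0,0],[0,0,0],[0,0,0],[0,0,0],[0,0,0],[0,0,0],[0,0,-0.01],[0,0,-0.03],[0,0,-0.04],[0,0,-0.04],[0,0,-0.01],[0,0,0]], rotation=[[0,0,0],[0,0,0],[0,0,0],[0,0,0],[0,0,0],[0,0,0],[0,0,0],[0,0,0],[0,0,0],[0,0,0],[0,0,0],[0,0,0],[0,0,0]], jaw=[0.3,0.3,0.3,0.3,0.3,0.3,0.3,0.3,0.3,0.3,0.3,0.3,0.3])

```text
time_s: 21.65
tool_pos: [0.4873, 0.395, 0.3452]
tool_rot: [179.9, -0.1, 90.0]
force: [0.0, 0.1, -2.7]
grip_width: 0.0515
grasp_force: 25.0
```

Call:
send_rows(xyz=[[-0.02,0.0027,0],[-0.03,0.0027,0],[-0.03,0.0027,0],[-0.03,0.0027,0],[-0.03,0.0027,0],[-0.03,0.0027,0],[-0.03,0.0027,0],[-0.03,0.0027,0],[-0.03,0.0027,0],[-0.03,0.0027,0],[-0.03,0.0027,0],[-0.03,0.0027,0],[-0.006,0,0],[0,0,0],[0,0,0.03],[0,0,0.04],[0,0,0.03],[0,0,0.012],[0,0,0.005],[0,0,0]], rotation=[[0,0,0],[0,0,0],[0,0,0],[0,0,0],[0,0,0],[0,0,0],[0,0,0],[0,0,0],[0,0,0],[0,0,0],[0,0,0],[0,0,0],[0,0,0],[0,0,0],[0,0,0],[0,0,0],[0,0,0],[0,0,0],[0,0,0],[0,0,0]], jaw=[0.3,0.3,0.3,0.3,0.3,0.3,0.3,0.3,0.3,0.3,0.3,0.3,0.3,0.3,0.3,0.3,0.3,0.3,0.3,0.3])

```text
time_s: 23.65
tool_pos: [0.5203, 0.0397, 0.2274]
tool_rot: [179.9, -0.0, 90.1]
force: [0.2, -0.1, -1.9]
grip_width: 0.0514
grasp_force: 25.0
```

Call:
send_rows(xyz=[[0,0,0],[0,0,0],[0,0,0],[0,0,-0.03],[0,0,-0.05],[0,0,-0.05],[0,0,-0.03],[0,0,0]], rotation=[[0,0,0],[0,0,0],[0,0,0],[0,0,0],[0,0,0],[0,0,0],[0,0,0],[0,0,0]], jaw=[0.85,0.85,0.85,0.85,0.35,0.35,0.35,0.35])

```text
time_s: 24.45
tool_pos: [0.5213, 0.0395, 0.3916]
tool_rot: [179.5, 0.1, 90.0]
force: [0.1, 0.5, -0.2]
grip_width: 0.0494
grasp_force: 0.0
```

Call:
send_rows(xyz=[[-0.0252,-0.0283,0],[-0.0252,-0.0283,0],[-0.0252,-0.0283,0],[0,0,0],[0,0,0.04],[0,0,0.04],[0,0,0.04],[0,0,0.03],[0,0,0.013],[0,0,0],[0,0,0],[0,0,0],[0,0,0],[0,0,0]], rotation=[[0,0,0],[0,0,0],[0,0,0],[0,0,0],[0,0,0],[0,0,0],[0,0,0],[0,0,0],[0,0,0],[0,0,0],[0,0,0],[0,0,0],[0,0,0],[0,0,0]], jaw=[0.35,0.35,0.35,0.35,0.35,0.35,0.35,0.35,0.35,0.35,0,0,0,0], newtons=20)

```text
time_s: 25.85
tool_pos: [0.4375, -0.0354, 0.2251]
tool_rot: [179.8, 0.1, 90.0]
force: [5.0, 2.6, -0.7]
grip_width: 0.0134
grasp_force: 20.0
```

```bash
python3 shot.py m5
```

```text
(no output)
```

View pics/m5.png

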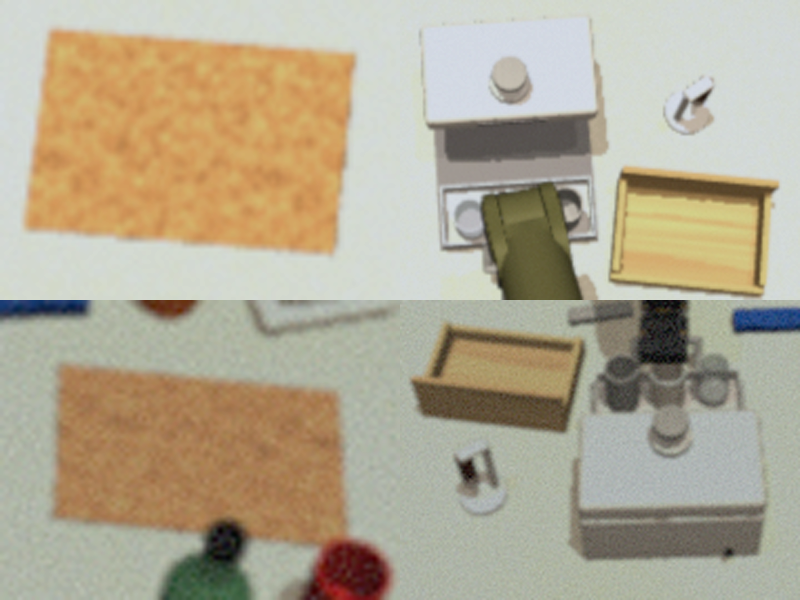

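All three are upright in the tray (panel d: (622,383), (665,385), (712,382)). Pushing it in gently.

Call:
send_rows(xyz=[[0,0.003,0],[0.0005,0.006,0],[0.0005,0.008,0],[0.0005,0.008,0],[0.0005,0.008,0],[0.0005,0.008,0],[0.0005,0.008,0],[0.0005,0.008,0],[0.0005,0.008,0],[0.0005,0.008,0],[0.0005,0.008,0],[0.0005,0.006,0],[0,0.003,0],[0,0,0],[0,0,0],[0,0,0],[0,0,0]], rotation=[[0,0,0],[0,0,0],[0,0,0],[0,0,0],[0,0,0],[0,0,0],[0,0,0],[0,0,0],[0,0,0],[0,0,0],[0,0,0],[0,0,0],[0,0,0],[0,0,0],[0,0,0],[0,0,0],[0,0,0]], jaw=[0,0,0,0,0,0,0,0,0,0,0,0,0,0,0.35,0.35,0.35])

```text
time_s: 27.65
tool_pos: [0.5258, -0.0305, 0.2236]
tool_rot: [-179.9, 0.0, 90.0]
force: [-0.2, 0.1, -0.7]
grip_width: 0.0277
grasp_force: 0.0
```

Call:
send_rows(xyz=[[0,0,0],[0,0,-0.04],[0,0,-0.04],[0,0,-0.04],[0,-0.031,0],[0,0,0],[0,0,0],[0,0,0],[0,0,0],[0,0,0],[0,0,0],[0,0,0],[0,0,0],[0,0,0],[0,0,0],[0,0,0],[0,0,0],[0,0,0]], rotation=[[0,0,0],[0,0,0],[0,0,0],[0,0,0],[0,0,0],[0,0,0.1428],[0,0,0.1428],[0,0,0.1428],[0,0,0.1428],[0,0,0.1428],[0,0,0.1428],[0,0,0.1428],[0,0,0.1428],[0,0,0.1428],[0,0,0.1428],[0,0,0.1428],[0,0,0],[0,0,0]], jaw=[0.35,0.35,0.35,0.35,0.35,0,0,0,0,0,0,0,0,0,0,0,0,0])

```text
time_s: 29.45
tool_pos: [0.4953, -0.03, 0.3438]
tool_rot: [180.0, 0.1, 0.2]
force: [0.4, 0.3, -0.4]
grip_width: 0.001
grasp_force: 0.0
```

```bash
python3 st.py
```

```text
29.45 [ 0.4953 -0.03    0.3438] [1.7998e+02 6.0000e-02 2.2000e-01] [ 0.4  0.3 -0.4] 0.001 0.0 [ 58.   7. -61. 107.   7.  69. -94.]
```

Call:
send_rows(xyz=[[0,0,0.04],[0,0,0.04],[0,0,0.03],[0,0,0.012],[0,0,0],[0.004,0,0],[0.006,0,0],[0.008,-0.0005,0],[0.008,-0.0005,0],[0.008,-0.0005,0],[0.008,-0.0005,0],[0.008,-0.0005,0],[0.008,-0.0005,0],[0.008,-0.0005,0],[0.006,-0.0005,0],[0.005,0,0],[0.003,0,0],[0.002,0,0],[0,0,0]], rotation=[[0,0,0],[0,0,0],[0,0,0],[0,0,0],[0,0,0],[0,0,0],[0,0,0],[0,0,0],[0,0,0],[0,0,0],[0,0,0],[0,0,0],[0,0,0],[0,0,0],[0,0,0],[0,0,0],[0,0,0],[0,0,0],[0,0,0]], jaw=[0,0,0,0,0,0,0,0,0,0,0,0,0,0,0,0,0,0,0])

```text
time_s: 31.35
tool_pos: [0.5776, -0.0258, 0.2219]
tool_rot: [-180.0, -0.0, 0.0]
force: [-0.1, 0.2, -0.9]
grip_width: 0.0004
grasp_force: 0.2
```

Call:
send_rows(xyz=[[0.002,0,0],[0.002,0,0],[0,0,0],[0,0,0]], rotation=[[0,0,0],[0,0,0],[0,0,0],[0,0,0]], jaw=[0,0,0,0])

```text
time_s: 31.75
tool_pos: [0.5805, -0.0256, 0.2218]
tool_rot: [180.0, 0.2, 0.0]
force: [-5.7, 0.5, 2.4]
grip_width: 0.0003
grasp_force: 2.8
```

Call:
send_rows(xyz=[[0.002,0,0],[0.002,0,0],[0,0,0],[0,0,0]], rotation=[[0,0,0],[0,0,0],[0,0,0],[0,0,0]], jaw=[0,0,0,0])

```text
time_s: 32.15
tool_pos: [0.5822, -0.0254, 0.2216]
tool_rot: [179.9, 0.7, 0.1]
force: [-15.8, -0.3, 12.9]
grip_width: 0.0002
grasp_force: 8.2
```

```bash
python3 st.py
```

```text
32.15 [ 0.5822 -0.0254  0.2216] [1.799e+02 6.900e-01 5.000e-02] [-15.8  -0.3  12.9] 0.0002 8.2 [  42.   29.  -52.  102.   25.   62. -109.]
```

Call:
send_rows(xyz=[[-0.01,0,0],[0,0,-0.04],[0,0,-0.04],[0,0,-0.04],[0,0,-0.04],[0,0,-0.04],[0,0,-0.01],[0.03,0,0],[0.04,-0.001,0],[0.042,-0.002,0],[0,0,0],[0,0,0.015],[0,0,0.015],[0,0,0.01],[0,0,0.006],[0,0,0.005],[0,0,0]], rotation=[[0,0,0],[0,0,0],[0,0,0],[0,0,0],[0,0,0],[0,0,0],[0,0,0],[0,0,0],[0,0,0],[0,0,0],[0,0,0],[0,0,0],[0,0,0],[0,0,0],[0,0,0],[0,0,0],[0,0,0]], jaw=[0,0,0,0,0,0,0,0,0,0,0,0,0,0,0,0,0])

```text
time_s: 33.85
tool_pos: [0.6864, -0.0229, 0.3817]
tool_rot: [179.9, 0.1, 0.0]
force: [-4.0, 0.4, 7.5]
grip_width: 0.0005
grasp_force: 3.6
```

```bash
python3 st.py
```

```text
33.85 [ 0.6864 -0.0229  0.3817] [1.7995e+02 6.0000e-02 2.0000e-02] [-4.   0.4  7.5] 0.0005 3.6 [  35.   33.  -53.   78.   26.   82. -107.]
```

Call:
send_rows(xyz=[[0,0,0.003],[0,0,0.002],[0,0,0.002],[0,0,0],[0,0,0],[0,0,0],[0,0,0]], rotation=[[0,0,0],[0,0,0],[0,0,0],[0,0,0],[0,0,0],[0,0,0],[0,0,0]], jaw=[0,0,0,0,0,0,0])

```text
time_s: 34.55
tool_pos: [0.6861, -0.0226, 0.3795]
tool_rot: [179.9, -0.1, -0.0]
force: [-10.8, -0.5, 22.5]
grip_width: 0.0005
grasp_force: 11.1
```

Call:
send_rows(xyz=[[0,0,0],[0,0,0],[0,0,-0.03],[0,0,-0.03],[-0.0396,0.001,0],[-0.0396,0.001,0],[-0.0396,0.001,0],[-0.0396,0.001,0],[-0.0396,0.001,0],[0,0,0.035],[0,0,0.04],[0,0,0.04],[0,0,0.035],[0,0,0],[0,0,0],[0,0,0],[0,0,0],[0,0,0],[0,0,0]], rotation=[[0,0,0],[0,0,0],[0,0,0],[0,0,0],[0,0,0],[0,0,0],[0,0,0],[0,0,0],[0,0,0],[0,0,0],[0,0,0],[0,0,0],[0,0,0],[0,0.131,0],[0,0.131,0],[0,0.131,0],[0,0.131,0],[0,0,0],[0,0,0]], jaw=[0,0,0,0,0,0,0,0,0,0,0,0,0,0,0,0,0,0,0])

```text
time_s: 36.45
tool_pos: [0.4886, -0.0286, 0.2837]
tool_rot: [179.8, -29.8, 0.1]
force: [-0.1, 0.2, -0.2]
grip_width: 0.0003
grasp_force: 0.0
```

```bash
python3 st.py
```

```text
36.45 [ 0.4886 -0.0286  0.2837] [ 1.7983e+02 -2.9790e+01  5.0000e-02] [-0.1  0.2 -0.2] 0.0003 0.0 [ 67.  -7. -63. 125. -15.  29. -76.]
```

Call:
send_rows(xyz=[[0,0,0.02],[0,0,0.02],[0,0,0.02],[0,0,0.013],[0,0,0.005],[0,0,0],[-0.0026,0,-0.0015],[-0.0043,0,-0.0025],[-0.0061,0,-0.0035],[-0.0069,0,-0.004],[-0.0069,0,-0.004],[-0.0069,0,-0.004],[-0.0069,0,-0.004],[-0.0069,0,-0.004],[-0.0069,0,-0.004],[-0.0061,0,-0.0035],[-0.0043,0,-0.0025],[-0.0026,0,-0.0015],[0,0,0]], rotation=[[0,0,0],[0,0,0],[0,0,0],[0,0,0],[0,0,0],[0,0,0],[0,0,0],[0,0,0],[0,0,0],[0,0,0],[0,0,0],[0,0,0],[0,0,0],[0,0,0],[0,0,0],[0,0,0],[0,0,0],[0,0,0],[0,0,0]], jaw=[0,0,0,0,0,0,0,0,0,0,0,0,0,0,0,0,0,0,0])

```text
time_s: 38.35
tool_pos: [0.4478, -0.0291, 0.221]
tool_rot: [179.7, -29.9, 0.0]
force: [1.0, -0.8, 0.2]
grip_width: 0.0004
grasp_force: 0.5
```

```bash
python3 st.py; python3 shot.py m6
```

```text
38.35 [ 0.4478 -0.0291  0.221 ] [ 1.797e+02 -2.991e+01  5.000e-02] [ 1.  -0.8  0.2] 0.0004 0.5 [ 74.  -6. -70. 133. -21.  20. -70.]
```

View pics/m6.png

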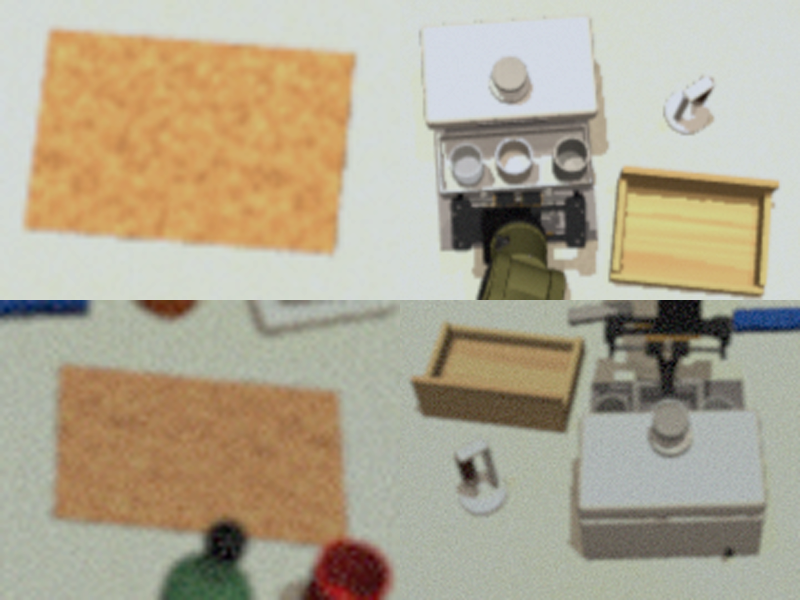

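The tray is about 75 mm out with all three beakers upright (panel b: (468,162), (516,157), (572,157)). Unhooking and re-grasping the handle vertically.

Call:
send_rows(xyz=[[0.015,0,-0.026],[0.02,0,-0.0346],[0.02,0,-0.0346],[0,0,0],[0,0,0],[0,0,0],[0,0,0],[0.037,0,0],[0.037,0,0],[0,0,0]], rotation=[[0,0,0],[0,0,0],[0,0,0],[0,-0.13,0],[0,-0.131,0],[0,-0.131,0],[0,-0.131,0],[0,0,0],[0,0,0],[0,0,0]], jaw=[0,0,0,0,0,0,0,0,0,0])

```text
time_s: 39.45
tool_pos: [0.5254, -0.0292, 0.3191]
tool_rot: [-179.5, 0.2, 0.0]
force: [0.2, -0.0, -0.0]
grip_width: 0.0005
grasp_force: 0.0
```

Call:
send_rows(xyz=[[0,0,0],[0,0,0],[0,0,0],[0,0,0],[0,0,0],[0,0,0],[0,0,0],[0,0,0],[0,0,0],[0,0,0],[0,0,0],[0,0,0]], rotation=[[0,0,-0.1428],[0,0,-0.1428],[0,0,-0.1428],[0,0,-0.1428],[0,0,-0.1428],[0,0,-0.1428],[0,0,-0.1428],[0,0,-0.1428],[0,0,-0.1428],[0,0,-0.1428],[0,0,-0.1428],[0,0,0]], jaw=[0.38,0.38,0.38,0.38,0.38,0.38,0.38,0.38,0.38,0.38,0.38,0.38])

```text
time_s: 40.65
tool_pos: [0.5216, -0.028, 0.3214]
tool_rot: [-179.8, 0.1, 90.1]
force: [-0.2, 0.2, 1.2]
grip_width: 0.033
grasp_force: 0.0
```

```bash
python3 st.py
```

```text
40.65 [ 0.5216 -0.028   0.3214] [-1.7985e+02  1.1000e-01  9.0070e+01] [-0.2  0.2  1.2] 0.033 0.0 [ 65.  23. -77. 105.  23.  71. -18.]
```

Call:
send_rows(xyz=[[0,0,0.03],[0,0,0.03],[0,0,0.025],[0,0,0.01],[0,0,0],[0,0,0],[0,0,0],[0,0,0],[0,0,0]], rotation=[[0,0,0],[0,0,0],[0,0,0],[0,0,0],[0,0,0],[0,0,0],[0,0,0],[0,0,0],[0,0,0]], jaw=[0.38,0.38,0.38,0.38,0.38,0,0,0,0])

```text
time_s: 41.55
tool_pos: [0.5225, -0.0279, 0.2274]
tool_rot: [-180.0, 0.1, 90.0]
force: [-1.5, 0.5, 3.3]
grip_width: 0.0134
grasp_force: 19.9
```

```bash
python3 st.py
```

```text
41.55 [ 0.5225 -0.0279  0.2274] [-1.7997e+02  1.1000e-01  9.0050e+01] [-1.5  0.5  3.3] 0.0134 19.9 [ 58.  29. -69. 110.  31.  62. -24.]
```

Gripped. Pulling out to the stop.

Call:
send_rows(xyz=[[0,-0.003,0],[-0.0005,-0.006,0],[-0.0005,-0.008,0],[-0.0005,-0.008,0],[-0.0005,-0.008,0],[-0.0005,-0.008,0],[-0.0005,-0.008,0],[-0.0005,-0.008,0],[-0.0005,-0.008,0],[-0.0005,-0.008,0],[-0.0005,-0.006,0],[0,-0.004,0],[0,-0.003,0],[0,-0.002,0],[0,0,0]], rotation=[[0,0,0],[0,0,0],[0,0,0],[0,0,0],[0,0,0],[0,0,0],[0,0,0],[0,0,0],[0,0,0],[0,0,0],[0,0,0],[0,0,0],[0,0,0],[0,0,0],[0,0,0]], jaw=[0,0,0,0,0,0,0,0,0,0,0,0,0,0,0])

```text
time_s: 43.05
tool_pos: [0.4363, -0.0321, 0.2275]
tool_rot: [179.5, -0.0, 90.1]
force: [13.0, 4.2, -9.7]
grip_width: 0.0135
grasp_force: 19.9
```

```bash
python3 st.py
```

```text
43.05 [ 0.4363 -0.0321  0.2275] [ 1.7946e+02 -4.0000e-02  9.0080e+01] [13.   4.2 -9.7] 0.0135 19.9 [ 74.  15. -77. 122.  17.  56. -13.]
```

Call:
send_rows(xyz=[[0,0.002,0],[0,0,0],[0,0,0],[0,0,-0.03],[0,0,-0.05],[0,0,-0.05],[0,0,-0.03],[0,0,0]], rotation=[[0,0,0],[0,0,0],[0,0,0],[0,0,0],[0,0,0],[0,0,0],[0,0,0],[0,0,0]], jaw=[0.35,0.35,0.35,0.35,1,1,1,1])

```text
time_s: 43.85
tool_pos: [0.4369, -0.0352, 0.3766]
tool_rot: [-180.0, 0.7, 89.7]
force: [0.3, -0.6, 0.0]
grip_width: 0.0547
grasp_force: 0.0
```

```bash
python3 st.py
python3 - <<'E'
from h import *
c=cam("top")
B=lambda x,y,z:ray(c,225+(x-400+.5)*190/400-.5,95+(y+.5)*142/300-.5,z)[:2]
for n,x,y,z in(("glass",468,159,.096),("cer",515,157,.090),("steel",573,156,.102)):print(n,B(x,y,z)-[.0865,.0048])
E
python3 shot.py m7
```

```text
43.85 [ 0.4369 -0.0352  0.3766] [-179.97    0.7    89.66] [ 0.3 -0.6  0. ] 0.0547 0.0 [ 80. -14. -69. 112. -13.  74.  15.]
glass [0.51061492 0.03761191]
cer [ 0.51351331 -0.03235054]
steel [ 0.50996124 -0.11817547]
```

View pics/m7.png

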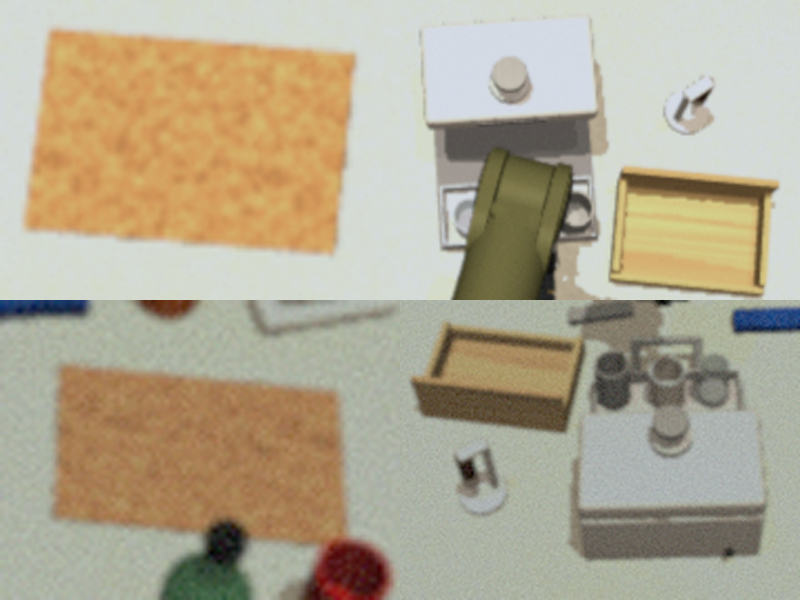

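Run:
```python
from h import *
s=env.read_camera("scene");c=env.read_camera("top")
S=lambda x,y,z:ray(s,150+(x-400+.5)*180/400-.5,200+(y-300+.5)*135/300-.5,z)[:2]
B=lambda x,y,z:ray(c,225+(x-400+.5)*190/400-.5,95+(y+.5)*142/300-.5,z)[:2]
print("S steel",S(613,361,.102),"cer",S(667,368,.09),"glass",S(713,364,.096))
print("T steel",B(577,208,.102))
g=lambda im,x,y,w,h,W,H:cv2.convertScaleAbs(cv2.resize(im[y:y+h,x:x+w],(W,H),interpolation=cv2.INTER_CUBIC),alpha=1.5)
cv2.imwrite("pics/m8.png",np.hstack([g(s["image"],230,210,80,60,400,300),g(c["image"],235,175,90,68,400,300)]))
```

```text
S steel [ 0.50962375 -0.11192363] cer [ 0.51263116 -0.02944262] glass [0.50807085 0.04099371]
T steel [ 0.51811161 -0.11675185]
```

View pics/m8.png

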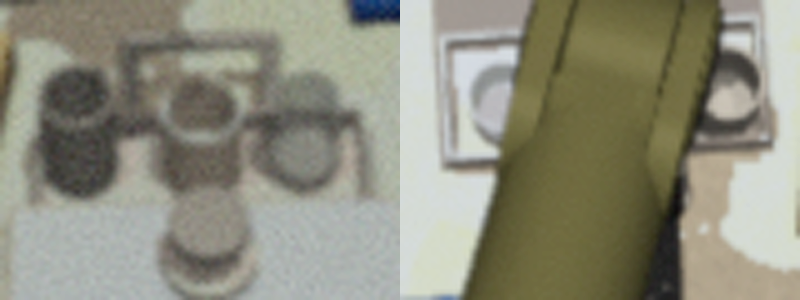

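Run:
```python
from h import *
s=env.read_camera("scene");c=env.read_camera("top")
S=lambda x,y,z:ray(s,230+(x+.5)*.2-.5,210+(y+.5)*.2-.5,z)[:2]
B=lambda x,y,z:ray(c,235+(x-400+.5)*.225-.5,175+(y+.5)*68/300-.5,z)[:2]
print("S steel",S(77,95,.102),"cer",S(201,108,.09),"glass",S(301,95,.096))
print("T steel",B(731,86,.102), "tray inner corners",B(445,42,.038),B(765,20,.038),B(772,140,.038),B(448,166,.038))
```

```text
S steel [ 0.51560182 -0.11354331] cer [ 0.51628954 -0.02962129] glass [0.50843487 0.03835025]
T steel [ 0.51520517 -0.11750659] tray inner corners [0.56565411 0.08526673] [ 0.57669777 -0.14769114] [ 0.48738136 -0.14958927] [0.47355361 0.08407661]
```

Everything is upright in the tray, though the contents have slid a little. Steel is at about (.5145,-.1155), ceramic at (.515,-.031) and glass at (.509,.038). Picking up steel.

Call:
send_rows(xyz=[[-0.02,0.0194,0],[-0.02,0.0194,0],[-0.02,0.0194,0],[-0.02,0.0193,0],[0,0,0],[0,0,0]], rotation=[[0,0,0],[0,0,0],[0,0,0],[0,0,0],[0,0,0],[0,0,0]], jaw=[1,1,1,1,1,1], newtons=25)

```text
time_s: 44.8
tool_pos: [0.5116, -0.1136, 0.3716]
tool_rot: [-179.5, -0.1, 89.9]
force: [0.5, 0.7, -0.0]
grip_width: 0.0866
grasp_force: 0.0
```

```bash
python3 st.py
```

```text
44.8 [ 0.5116 -0.1136  0.3716] [-1.795e+02 -6.000e-02  8.987e+01] [ 0.5  0.7 -0. ] 0.0866 0.0 [ 74.  16. -74. 102.  16.  75.  -3.]
```

Call:
send_rows(xyz=[[-0.002,0.002,0.03],[0,0,0.04],[0,0,0.04],[0,0,0.02],[0,0,0.007],[0,0,0],[0,0,0],[0,0,0],[0,0,0],[0,0,0],[0,0,0],[0,0,0],[0,0,-0.01],[0,0,-0.03],[0,0,-0.04],[0,0,-0.04],[0,0,-0.01],[0,0,0]], rotation=[[0,0,0],[0,0,0],[0,0,0],[0,0,0],[0,0,0],[0,0,0],[0,0,0],[0,0,0],[0,0,0],[0,0,0],[0,0,0],[0,0,0],[0,0,0],[0,0,0],[0,0,0],[0,0,0],[0,0,0],[0,0,0]], jaw=[1,1,1,1,1,0.3,0.3,0.3,0.3,0.3,0.3,0.3,0.3,0.3,0.3,0.3,0.3,0.3])

```text
time_s: 46.6
tool_pos: [0.5138, -0.1158, 0.367]
tool_rot: [-179.7, 0.3, 89.8]
force: [0.7, -0.5, -3.4]
grip_width: 0.0536
grasp_force: 24.8
```

```bash
python3 st.py
```

```text
46.6 [ 0.5138 -0.1158  0.367 ] [-179.71    0.33   89.79] [ 0.7 -0.5 -3.4] 0.0536 24.8 [ 74.  17. -73. 102.  17.  74.  -4.]
```

Call:
send_rows(xyz=[[-0.022,-0.0052,0],[-0.03,-0.0052,0],[-0.03,-0.0052,0],[-0.03,-0.0052,0],[-0.03,-0.0052,0],[-0.03,-0.0052,0],[-0.03,-0.0052,0],[-0.03,-0.0052,0],[-0.01,0,0],[0,0,0]], rotation=[[0,0,0],[0,0,0],[0,0,0],[0,0,0],[0,0,0],[0,0,0],[0,0,0],[0,0,0],[0,0,0],[0,0,0]], jaw=[0.3,0.3,0.3,0.3,0.3,0.3,0.3,0.3,0.3,0.3])

```text
time_s: 47.6
tool_pos: [0.47, -0.3594, 0.3646]
tool_rot: [-179.5, 0.1, 89.6]
force: [0.2, 0.5, -2.9]
grip_width: 0.054
grasp_force: 24.9
```

```bash
python3 st.py
```

```text
47.6 [ 0.47   -0.3594  0.3646] [-1.7945e+02  7.0000e-02  8.9630e+01] [ 0.2  0.5 -2.9] 0.054 24.9 [ 86.  26. -66.  93.  24.  77.  17.]
```

Call:
send_rows(xyz=[[0,0,0.03],[0,0,0.04],[0,0,0.035],[0,0,0.02],[0,0,0.005],[0,0,0],[0,0,0]], rotation=[[0,0,0],[0,0,0],[0,0,0],[0,0,0],[0,0,0],[0,0,0],[0,0,0]], jaw=[0.3,0.3,0.3,0.3,0.3,0.3,0.3])

```text
time_s: 48.3
tool_pos: [0.4712, -0.3576, 0.2383]
tool_rot: [-179.7, 0.3, 89.9]
force: [0.1, -0.1, -0.9]
grip_width: 0.0536
grasp_force: 24.9
```

Call:
send_rows(xyz=[[0,0,0.002],[0,0,0],[0,0,0]], rotation=[[0,0,0],[0,0,0],[0,0,0]], jaw=[0.3,0.3,0.3])

```text
time_s: 48.6
tool_pos: [0.4704, -0.3583, 0.2357]
tool_rot: [-179.6, 0.3, 89.8]
force: [0.0, -0.1, -2.1]
grip_width: 0.0539
grasp_force: 24.9
```

Call:
send_rows(xyz=[[0,0,0.002],[0,0,0.001],[0,0,0],[0,0,0]], rotation=[[0,0,0],[0,0,0],[0,0,0],[0,0,0]], jaw=[0.3,0.3,0.3,0.3])

```text
time_s: 49.0
tool_pos: [0.4708, -0.3581, 0.2338]
tool_rot: [-179.6, 0.3, 89.8]
force: [-2.4, 2.5, 7.0]
grip_width: 0.0537
grasp_force: 25.0
```

Call:
send_rows(xyz=[[0,0,0],[0,0,0],[0,0,0],[0,0,-0.03],[0,0,-0.05],[0,0,-0.05],[0,0,-0.02],[0,0,0],[0.0409,0.0056,0],[0.0409,0.0056,0],[0.0409,0.0056,0],[0.0409,0.0056,0],[0.0409,0.0056,0],[0.0409,0.0056,0],[0.0409,0.0056,0],[0.0409,0.0056,0],[0,0,0],[0,0,0]], rotation=[[0,0,0],[0,0,0],[0,0,0],[0,0,0],[0,0,0],[0,0,0],[0,0,0],[0,0,0],[0,0,0],[0,0,0],[0,0,0],[0,0,0],[0,0,0],[0,0,0],[0,0,0],[0,0,0],[0,0,0],[0,0,0]], jaw=[0.8,0.8,0.8,0.8,1,1,1,1,1,1,1,1,1,1,1,1,1,1])

```text
time_s: 50.8
tool_pos: [0.5168, -0.0294, 0.3796]
tool_rot: [-179.5, 0.2, 90.0]
force: [-0.2, -0.9, -0.1]
grip_width: 0.087
grasp_force: 0.0
```

```bash
python3 st.py; python3 shot.py m9
```

```text
50.8 [ 0.5168 -0.0294  0.3796] [-179.53    0.24   90.01] [-0.2 -0.9 -0.1] 0.087 0.0 [ 67.  14. -74. 102.  14.  75. -11.]
```

View pics/m9.png

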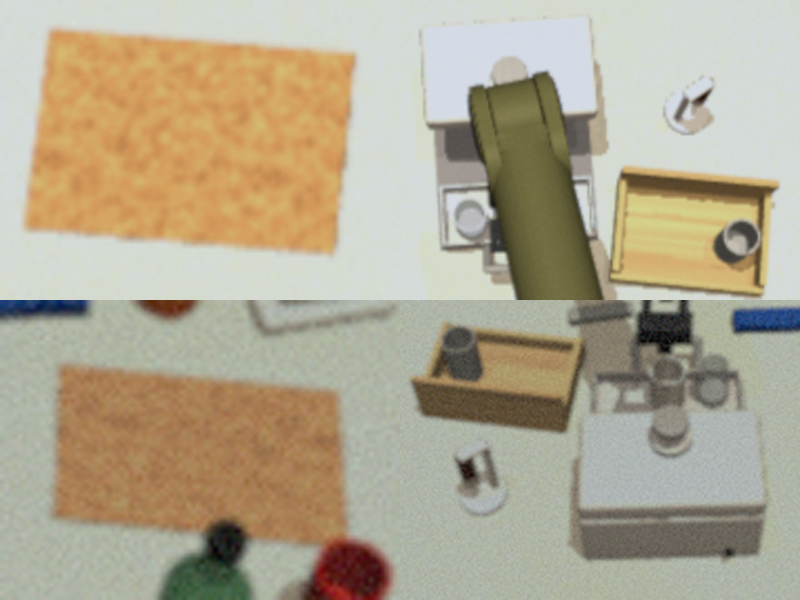

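Tumbler is upright in the niche (panel b (738,240), panel d (462,352)). Ceramic is next.

Call:
send_rows(xyz=[[-0.001,-0.001,0.03],[0,0,0.045],[0,0,0.045],[0,0,0.022],[0,0,0.007],[0,0,0],[0,0,0],[0,0,0],[0,0,0],[0,0,0],[0,0,0],[0,0,0],[0,0,-0.01],[0,0,-0.03],[0,0,-0.04],[0,0,-0.04],[0,0,-0.01],[0,0,0]], rotation=[[0,0,0],[0,0,0],[0,0,0],[0,0,0],[0,0,0],[0,0,0],[0,0,0],[0,0,0],[0,0,0],[0,0,0],[0,0,0],[0,0,0],[0,0,0],[0,0,0],[0,0,0],[0,0,0],[0,0,0],[0,0,0]], jaw=[1,1,1,1,1,0.3,0.3,0.3,0.3,0.3,0.3,0.3,0.3,0.3,0.3,0.3,0.3,0.3])

```text
time_s: 52.7
tool_pos: [0.5159, -0.0315, 0.3624]
tool_rot: [-179.6, 0.3, 89.8]
force: [-0.1, -1.0, -4.1]
grip_width: 0.0556
grasp_force: 24.9
```

```bash
python3 st.py
```

```text
52.7 [ 0.5159 -0.0315  0.3624] [-179.64    0.31   89.8 ] [-0.1 -1.  -4.1] 0.0556 24.9 [ 66.  15. -73. 103.  15.  73. -12.]
```

Call:
send_rows(xyz=[[-0.02,-0.004,0],[-0.03,-0.004,0],[-0.03,-0.004,0],[-0.03,-0.004,0],[-0.03,-0.004,0],[-0.03,-0.004,0],[-0.03,-0.004,0],[-0.03,-0.004,0],[-0.02,-0.004,0],[-0.01,0,0],[0,0,0],[0,0,0.03],[0,0,0.045],[0,0,0.035],[0,0,0.017],[0,0,0.005],[0,0,0],[0,0,0]], rotation=[[0,0,0],[0,0,0],[0,0,0],[0,0,0],[0,0,0],[0,0,0],[0,0,0],[0,0,0],[0,0,0],[0,0,0],[0,0,0],[0,0,0],[0,0,0],[0,0,0],[0,0,0],[0,0,0],[0,0,0],[0,0,0]], jaw=[0.3,0.3,0.3,0.3,0.3,0.3,0.3,0.3,0.3,0.3,0.3,0.3,0.3,0.3,0.3,0.3,0.3,0.3])

```text
time_s: 54.5
tool_pos: [0.4794, -0.2919, 0.2327]
tool_rot: [-179.8, 0.3, 89.9]
force: [0.6, 0.5, -2.3]
grip_width: 0.0557
grasp_force: 24.9
```

Call:
send_rows(xyz=[[0,0,0.002],[0,0,0],[0,0,0]], rotation=[[0,0,0],[0,0,0],[0,0,0]], jaw=[0.3,0.3,0.3])

```text
time_s: 54.8
tool_pos: [0.4784, -0.2923, 0.2294]
tool_rot: [-179.6, 0.3, 89.8]
force: [0.1, -0.6, -2.7]
grip_width: 0.0554
grasp_force: 24.9
```

Call:
send_rows(xyz=[[0,0,0.001],[0,0,0.001],[0,0,0],[0,0,0]], rotation=[[0,0,0],[0,0,0],[0,0,0],[0,0,0]], jaw=[0.3,0.3,0.3,0.3])

```text
time_s: 55.2
tool_pos: [0.4789, -0.292, 0.229]
tool_rot: [-179.6, 0.3, 89.8]
force: [-3.3, 1.6, 11.8]
grip_width: 0.0555
grasp_force: 24.9
```

Call:
send_rows(xyz=[[0,0,0],[0,0,0],[0,0,0],[0,0,-0.03],[0,0,-0.05],[0,0,-0.05],[0,0,-0.02],[0,0,0],[0.0413,0.0038,0],[0.0413,0.0038,0],[0.0413,0.0038,0],[0.0413,0.0038,0],[0.0413,0.0038,0],[0.0413,0.0038,0],[0.0413,0.0038,0],[0.0413,0.0038,0],[0,0,0],[0,0,0]], rotation=[[0,0,0],[0,0,0],[0,0,0],[0,0,0],[0,0,0],[0,0,0],[0,0,0],[0,0,0],[0,0,0],[0,0,0],[0,0,0],[0,0,0],[0,0,0],[0,0,0],[0,0,0],[0,0,0],[0,0,0],[0,0,0]], jaw=[0.8,0.8,0.8,0.8,1,1,1,1,1,1,1,1,1,1,1,1,1,1])

```text
time_s: 57.0
tool_pos: [0.5102, 0.0401, 0.3743]
tool_rot: [-179.5, 0.2, 90.0]
force: [0.2, -1.4, 0.0]
grip_width: 0.0869
grasp_force: 0.0
```

```bash
python3 st.py; python3 shot.py m10
python3 - <<'E'
from h import *
c=env.read_camera("top")
B=lambda x,y,z:ray(c,225+(x-400+.5)*190/400-.5,95+(y+.5)*142/300-.5,z)[:2]
print(B(469,214,.096))
E
```

```text
57.0 [0.5102 0.0401 0.3743] [-179.52    0.22   90.03] [ 0.2 -1.4  0. ] 0.0869 0.0 [ 60.  13. -74. 103.  13.  74. -18.]
[0.51401888 0.04216382]
```

View pics/m10.png

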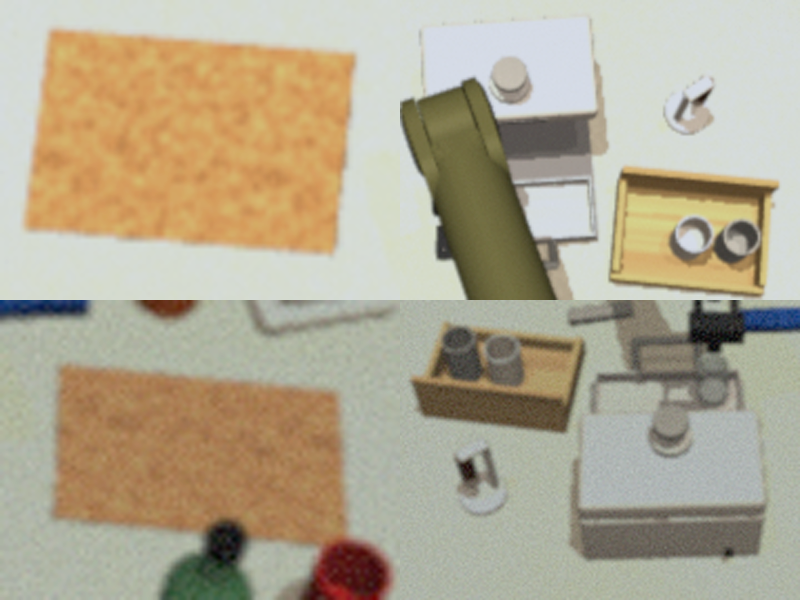

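Ceramic and tumbler are upright in the niche (panel b (693,238) and (740,240)). The glass is right under the gripper.

Call:
send_rows(xyz=[[0,0,0.03],[0,0,0.045],[0,0,0.045],[0,0,0.017],[0,0,0.006],[0,0,0],[0,0,0],[0,0,0],[0,0,0],[0,0,0],[0,0,0],[0,0,0],[0,0,-0.01],[0,0,-0.03],[0,0,-0.04],[0,0,-0.04],[0,0,-0.01],[0,0,0]], rotation=[[0,0,0],[0,0,0],[0,0,0],[0,0,0],[0,0,0],[0,0,0],[0,0,0],[0,0,0],[0,0,0],[0,0,0],[0,0,0],[0,0,0],[0,0,0],[0,0,0],[0,0,0],[0,0,0],[0,0,0],[0,0,0]], jaw=[1,1,1,1,1,0.3,0.3,0.3,0.3,0.3,0.3,0.3,0.3,0.3,0.3,0.3,0.3,0.3])

```text
time_s: 58.95
tool_pos: [0.5105, 0.0389, 0.3632]
tool_rot: [-179.7, 0.3, 89.8]
force: [0.3, 0.7, -3.4]
grip_width: 0.0516
grasp_force: 24.9
```

```bash
python3 st.py
```

```text
58.95 [0.5105 0.0389 0.3632] [-179.66    0.3    89.8 ] [ 0.3  0.7 -3.4] 0.0516 24.9 [ 59.  14. -74. 104.  14.  73. -19.]
```

Call:
send_rows(xyz=[[-0.02,-0.0027,0],[-0.03,-0.0027,0],[-0.03,-0.0027,0],[-0.03,-0.0027,0],[-0.03,-0.0027,0],[-0.03,-0.0027,0],[-0.03,-0.0027,0],[-0.03,-0.0027,0],[-0.02,-0.0027,0],[-0.013,0,0],[0,0,0],[0,0,0.03],[0,0,0.045],[0,0,0.035],[0,0,0.017],[0,0,0.005],[0,0,0],[0,0,0],[0,0,0.002],[0,0,0]], rotation=[[0,0,0],[0,0,0],[0,0,0],[0,0,0],[0,0,0],[0,0,0],[0,0,0],[0,0,0],[0,0,0],[0,0,0],[0,0,0],[0,0,0],[0,0,0],[0,0,0],[0,0,0],[0,0,0],[0,0,0],[0,0,0],[0,0,0],[0,0,0]], jaw=[0.3,0.3,0.3,0.3,0.3,0.3,0.3,0.3,0.3,0.3,0.3,0.3,0.3,0.3,0.3,0.3,0.3,0.3,0.3,0.3])

```text
time_s: 60.95
tool_pos: [0.4849, -0.2249, 0.2304]
tool_rot: [-179.7, 0.3, 89.8]
force: [-0.6, 0.1, -2.4]
grip_width: 0.0516
grasp_force: 24.9
```

Call:
send_rows(xyz=[[0,0,0.002],[0,0,0],[0,0,0]], rotation=[[0,0,0],[0,0,0],[0,0,0]], jaw=[0.3,0.3,0.3])

```text
time_s: 61.25
tool_pos: [0.4852, -0.2247, 0.2294]
tool_rot: [-179.6, 0.3, 89.8]
force: [-2.9, 0.5, 8.9]
grip_width: 0.0511
grasp_force: 25.0
```

Call:
send_rows(xyz=[[0,0,0],[0,0,0],[0,0,0],[0,0,-0.03],[0,0,-0.05],[0,0,-0.05],[0,0,-0.02],[0,0,0],[0.038,-0.0097,0],[0.038,-0.0097,0],[0.038,-0.0097,0],[0.038,-0.0097,0],[0.038,-0.0097,0],[0,0,0],[0,0,0]], rotation=[[0,0,0],[0,0,0],[0,0,0],[0,0,0],[0,0,0],[0,0,0],[0,0,0],[0,0,0],[0,0,0],[0,0,0],[0,0,0],[0,0,0],[0,0,0],[0,0,0],[0,0,0]], jaw=[0.8,0.8,0.8,0.8,0.8,0.8,0.38,0.38,0.38,0.38,0.38,0.38,0.38,0.38,0.38])

```text
time_s: 62.75
tool_pos: [0.4371, -0.0334, 0.3764]
tool_rot: [-179.5, 0.4, 89.9]
force: [-0.3, 0.2, 0.2]
grip_width: 0.0332
grasp_force: 0.0
```

```bash
python3 st.py; python3 shot.py m11
```

```text
62.75 [ 0.4371 -0.0334  0.3764] [-179.54    0.39   89.89] [-0.3  0.2  0.2] 0.0332 0.0 [ 83. -15. -71. 112. -15.  74.  17.]
```

View pics/m11.png

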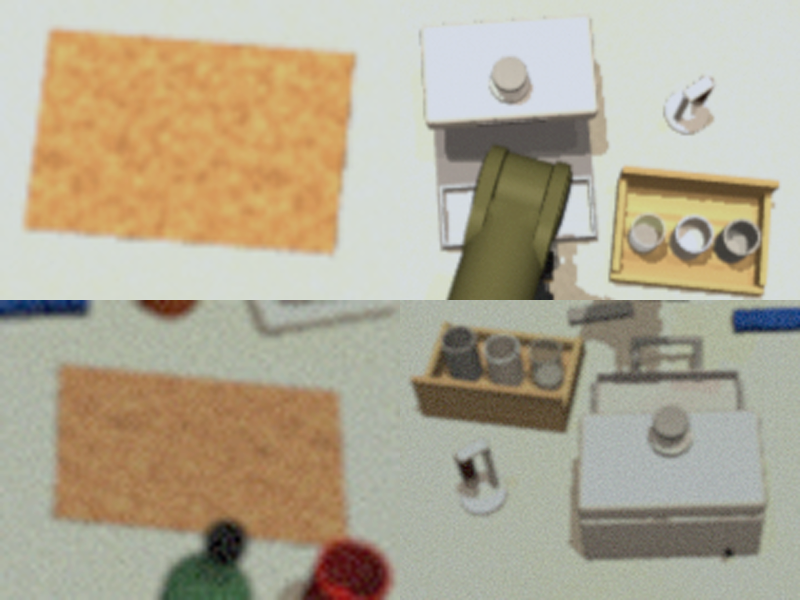

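All three stand upright in the niche (panel b (646,235), (693,237), (740,240)), and the tray is empty. Grasping the handle to push it home.

Call:
send_rows(xyz=[[0,0,0.03],[0,0,0.04],[0,0,0.04],[0,0,0.03],[0,0,0.01],[0,0,0],[0,0,0],[0,0,0],[0,0,0],[0,0,0]], rotation=[[0,0,0],[0,0,0],[0,0,0],[0,0,0],[0,0,0],[0,0,0],[0,0,0],[0,0,0],[0,0,0],[0,0,0]], jaw=[0.38,0.38,0.38,0.38,0.38,0.38,0,0,0,0], newtons=20)

```text
time_s: 63.85
tool_pos: [0.4383, -0.0356, 0.2329]
tool_rot: [-180.0, 0.4, 89.8]
force: [6.7, 0.0, -6.6]
grip_width: 0.013
grasp_force: 19.9
```

```bash
python3 st.py
```

```text
63.85 [ 0.4383 -0.0356  0.2329] [-179.97    0.35   89.75] [ 6.7  0.  -6.6] 0.013 19.9 [ 72.  13. -74. 121.  15.  56. -11.]
```

Call:
send_rows(xyz=[[0,0.004,0],[0.0005,0.008,0],[0.0005,0.01,0],[0.0005,0.01,0],[0.0005,0.01,0],[0.0005,0.01,0],[0.0005,0.01,0],[0.0005,0.01,0],[0.0005,0.01,0],[0.0005,0.005,0],[0,0,0],[0,0,0],[0,0,0],[0,0,0],[0,0,-0.04],[0,0,-0.04],[0,0,-0.04],[0,-0.032,0],[0,0,0]], rotation=[[0,0,0],[0,0,0],[0,0,0],[0,0,0],[0,0,0],[0,0,0],[0,0,0],[0,0,0],[0,0,0],[0,0,0],[0,0,0],[0,0,0],[0,0,0],[0,0,0],[0,0,0],[0,0,0],[0,0,0],[0,0,0],[0,0,0]], jaw=[0,0,0,0,0,0,0,0,0,0,0,0.35,0.35,0.35,0.35,0.35,0.35,0.35,0.35])

```text
time_s: 65.75
tool_pos: [0.4902, -0.0307, 0.3513]
tool_rot: [-179.4, 0.6, 89.6]
force: [-0.7, -0.3, -0.4]
grip_width: 0.0306
grasp_force: 0.0
```

Call:
send_rows(xyz=[[0,0,0],[0,0,0],[0,0,0],[0,0,0],[0,0,0],[0,0,0],[0,0,0],[0,0,0],[0,0,0],[0,0,0],[0,0,0],[0,0,0]], rotation=[[0,0,0.1428],[0,0,0.1428],[0,0,0.1428],[0,0,0.1428],[0,0,0.1428],[0,0,0.1428],[0,0,0.1428],[0,0,0.1428],[0,0,0.1428],[0,0,0.1428],[0,0,0.1428],[0,0,0]], jaw=[0,0,0,0,0,0,0,0,0,0,0,0])

```text
time_s: 66.95
tool_pos: [0.4922, -0.0303, 0.3504]
tool_rot: [179.7, 0.5, -0.3]
force: [1.2, 0.6, -0.9]
grip_width: 0.0001
grasp_force: 0.0
```

```bash
python3 st.py
```

```text
66.95 [ 0.4922 -0.0303  0.3504] [179.73   0.53  -0.25] [ 1.2  0.6 -0.9] 0.0001 0.0 [ 60.   6. -62. 107.   6.  70. -94.]
```

Call:
send_rows(xyz=[[0,0,0.04],[0,0,0.04],[0,0,0.03],[0,0,0.018],[0,0,0],[0.005,0,0],[0.008,0,0],[0.009,-0.0005,0],[0.009,-0.0005,0],[0.009,-0.0005,0],[0.009,-0.0005,0],[0.009,-0.0005,0],[0.009,-0.0005,0],[0.008,-0.0005,0],[0.006,-0.0005,0],[0.004,0,0],[0.002,0,0],[0.002,0,0],[0.002,0,0],[0,0,0]], rotation=[[0,0,0],[0,0,0],[0,0,0],[0,0,0],[0,0,0],[0,0,0],[0,0,0],[0,0,0],[0,0,0],[0,0,0],[0,0,0],[0,0,0],[0,0,0],[0,0,0],[0,0,0],[0,0,0],[0,0,0],[0,0,0],[0,0,0],[0,0,0]], jaw=[0,0,0,0,0,0,0,0,0,0,0,0,0,0,0,0,0,0,0,0])

```text
time_s: 68.95
tool_pos: [0.5817, -0.0271, 0.2222]
tool_rot: [179.7, 0.6, -0.2]
force: [-5.0, 0.6, 2.1]
grip_width: 0.0006
grasp_force: 2.5
```

Call:
send_rows(xyz=[[0.001,0,0],[0.001,0,0],[0,0,0],[0,0,0]], rotation=[[0,0,0],[0,0,0],[0,0,0],[0,0,0]], jaw=[0,0,0,0])

```text
time_s: 69.35
tool_pos: [0.5825, -0.027, 0.2221]
tool_rot: [179.7, 0.8, -0.2]
force: [-9.2, -0.6, 6.4]
grip_width: 0.0004
grasp_force: 5.1
```

Call:
send_rows(xyz=[[0.002,0,0],[0,0,0],[0,0,0],[-0.015,0,0],[-0.02,0,0],[0,0,-0.04],[0,0,-0.05],[0,0,-0.05],[-0.02,0,-0.03],[0,0,0],[0,0,0]], rotation=[[0,0,0],[0,0,0],[0,0,0],[0,0,0],[0,0,0],[0,0,0],[0,0,0],[0,0,0],[0,0,0],[0,0,0],[0,0,0]], jaw=[0,0,0,0,0,0,0,0,0,0,0])

```text
time_s: 70.45
tool_pos: [0.5329, -0.0263, 0.3935]
tool_rot: [179.6, 0.3, -0.3]
force: [0.0, 0.3, -0.9]
grip_width: 0.0007
grasp_force: 0.0
```

```bash
python3 st.py; python3 shot.py m12
```

```text
70.45 [ 0.5329 -0.0263  0.3935] [179.61   0.28  -0.27] [ 0.   0.3 -0.9] 0.0007 0.0 [ 55.  12. -62.  99.  11.  76. -99.]
```

View pics/m12.png

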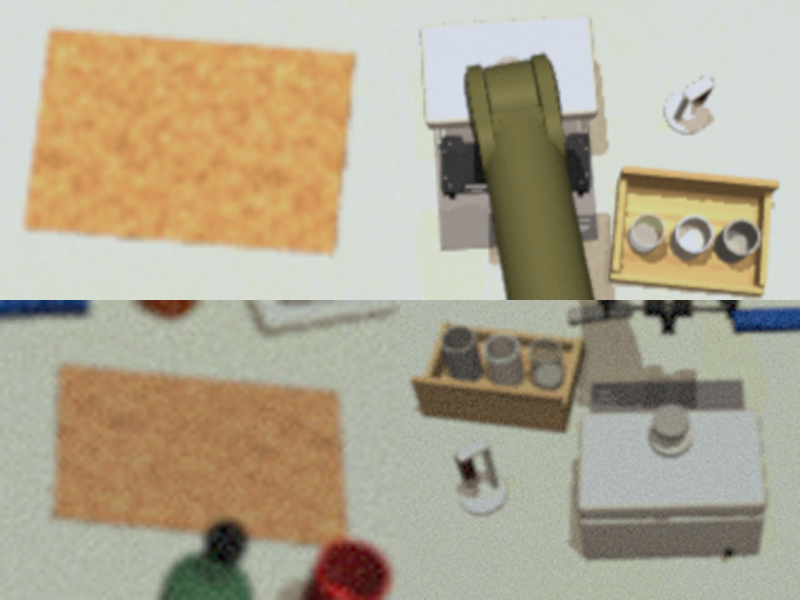

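The final view shows the tray home under the hood, the three beakers upright in the niche at (646,235), (693,237) and (740,240), and the robot clear of everything.

```bash
python3 -c "
from cell import env; print(env.sign_off())"
```

```text
the job is handed in; nothing more can be done
None
```

The job is handed in: all three beakers were sterilised together, with the plunger pressed to its stop; they now stand upright in the niche, the empty tray is fully home, and I touched nothing else on the counter.

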